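Gauge three chromatography columns and sort them into their trays

TASK

Check the three steel columns by length and put them away one at a time, shortest first: take a column from its leaning stand, lay it level in the slot of the yellow stepped gauge until it rests on its own step, then lay it flat in its tray and let go before fetching the next (short in blue, medium in green, long in orange). The columns must not be dropped or thrown down, and the bottles, jar, beaker and wrench stay where they are.

Things in the scene. Friction and masses are not known exactly. Their poses are not given: they have to be found in the camera images.
- column_short: the short steel chromatography column, 80 mm long over all: a round tube of 14 mm diameter with a dark hexagonal end fitting (24 mm across flats, 16 mm long) on each end. Origin at its centre, on its axis; x runs along its axis. About 170 g, with one in three more or less. At the start it leans in stand_short, its +x end up, axis 30 deg from level
- column_medium: the medium steel chromatography column, 105 mm long over all: a round tube of 14 mm diameter with a dark hexagonal end fitting (24 mm across flats, 16 mm long) on each end. Origin at its centre, on its axis; x runs along its axis. About 195 g, with one in three more or less. At the start it leans in stand_medium, its +x end up, axis 30 deg from level
- column_long: the long steel chromatography column, 130 mm long over all: a round tube of 14 mm diameter with a dark hexagonal end fitting (24 mm across flats, 16 mm long) on each end. Origin at its centre, on its axis; x runs along its axis. About 220 g, with one in three more or less. At the start it leans in stand_long, its +x end up, axis 30 deg from level
- tray_short: blue open tray for the short column, fixed to the bench: outside 102 mm along x, 90 mm along y, 20 mm high; walls 3 mm, inside 96 x 84 mm; floor about 3 mm thick. Origin at the centre of its underside, z up
- tray_medium: green open tray for the medium column, fixed to the bench: outside 127 mm along x, 90 mm along y, 20 mm high; walls 3 mm, inside 121 x 84 mm; floor about 3 mm thick. Origin at the centre of its underside, z up
- tray_long: orange open tray for the long column, fixed to the bench: outside 152 mm along x, 90 mm along y, 20 mm high; walls 3 mm, inside 146 x 84 mm; floor about 3 mm thick. Origin at the centre of its underside, z up
- gauge: stepped length gauge, fixed: base plate 170 (x) x 50 (y) x 8 mm with a yellow tower at each x end, facing each other across a slot along x, open above and at both y sides. The gap between the towers is 88 mm wide from z = 8 to 24 mm, 113 mm from 24 to 40 mm and 138 mm from 40 mm to the tops at 60 mm. Origin at the centre of its underside, z up
- gauge_short (a point): where the centre of the short column comes when it rests level along x on the base plate of the gauge, 20 mm over the gauge's underside; axes as the gauge
- gauge_medium (a point): where the centre of the medium column comes when it rests level along x on the two lower ledges of the gauge, 36 mm over the gauge's underside; axes as the gauge
- gauge_long (a point): where the centre of the long column comes when it rests level along x on the two upper ledges of the gauge, 52 mm over the gauge's underside; axes as the gauge
- stand_short: fixed white stand of the short column: face 156 x 56 mm sloping up 30 deg towards its +x to 100 mm over the bench; at its foot a lip 19 mm high and two cheeks 10 mm high beside the column's lowest 17 mm, else clear. Origin at the centre of its underside, z up; the column's centre starts 41 mm towards -x of it and 55 mm up, its axis 12 mm off the face
- stand_medium: fixed white stand of the medium column: face 156 x 56 mm sloping up 30 deg towards its +x to 100 mm over the bench; at its foot a lip 19 mm high and two cheeks 10 mm high beside the column's lowest 17 mm, else clear. Origin at the centre of its underside, z up; the column's centre starts 30 mm towards -x of it and 61 mm up, its axis 12 mm off the face
- stand_long: fixed white stand of the long column: face 156 x 56 mm sloping up 30 deg towards its +x to 100 mm over the bench; at its foot a lip 19 mm high and two cheeks 10 mm high beside the column's lowest 17 mm, else clear. Origin at the centre of its underside, z up; the column's centre starts 19 mm towards -x of it and 67 mm up, its axis 12 mm off the face
- amber_bottle: bystander: brown bottle, 90 mm diameter, 200 mm high, loose. Origin at the centre of its underside
- vial_jar: bystander: small clear jar, 44 mm diameter, 60 mm high, loose. Origin at the centre of its underside
- beaker: bystander: open glass beaker, 64 mm diameter, 85 mm high, loose. Origin at the centre of its underside
- reagent_can: bystander: brown jar with a white cap, 56 mm diameter, 75 mm high, loose. Origin at the centre of its underside
- wrench: bystander: steel wrench lying on the bench, 150 mm long along its x, loose. Origin in its underside
- climate_meter: bystander: white display box fixed to the bench, 30 x 80 mm, 80 mm high. Origin at the centre of its underside
Not all that is in view belongs to the job. What is shaped like the column_short but turquoise is not meant. Leave any purple look-alike of the column_medium alone.

How it is judged:
On the way, in this order (a step that is already met when the one before it is completed fails the run):
1. the short column lies in the gauge, resting on the base plate (x of column_short in the frame of gauge between -0.009 and 0.009 m and y of column_short in the frame of gauge between -0.015 and 0.015 m and z of column_short in the frame of gauge between 0.016 and 0.024 m and angle between the x axis of column_short and the x axis of gauge, either way round below 0.15 rad and contact force between column_short and gauge above 0.2 N), for 0.2 s.
2. the short column lies released in the blue tray (x of column_short in the frame of tray_short between -0.014 and 0.014 m and y of column_short in the frame of tray_short between -0.034 and 0.034 m and z of column_short in the frame of tray_short between 0.011 and 0.02 m and linear speed of column_short below 0.02 m/s and contact force between the fingers and column_short below 0.05 N), for 0.2 s.
3. the medium column lies in the gauge, resting on the lower ledges (x of column_medium in the frame of gauge between -0.009 and 0.009 m and y of column_medium in the frame of gauge between -0.015 and 0.015 m and z of column_medium in the frame of gauge between 0.032 and 0.04 m and angle between the x axis of column_medium and the x axis of gauge, either way round below 0.15 rad and contact force between column_medium and gauge above 0.2 N), for 0.2 s.
4. the medium column lies released in the green tray (x of column_medium in the frame of tray_medium between -0.014 and 0.014 m and y of column_medium in the frame of tray_medium between -0.034 and 0.034 m and z of column_medium in the frame of tray_medium between 0.011 and 0.02 m and linear speed of column_medium below 0.02 m/s and contact force between the fingers and column_medium below 0.05 N), for 0.2 s.
5. the long column lies in the gauge, resting on the upper ledges (x of column_long in the frame of gauge between -0.009 and 0.009 m and y of column_long in the frame of gauge between -0.015 and 0.015 m and z of column_long in the frame of gauge between 0.048 and 0.056 m and angle between the x axis of column_long and the x axis of gauge, either way round below 0.15 rad and contact force between column_long and gauge above 0.2 N), for 0.2 s.
6. the long column lies released in the orange tray (x of column_long in the frame of tray_long between -0.014 and 0.014 m and y of column_long in the frame of tray_long between -0.034 and 0.034 m and z of column_long in the frame of tray_long between 0.011 and 0.02 m and linear speed of column_long below 0.02 m/s and contact force between the fingers and column_long below 0.05 N), for 0.2 s.
At the end, for the whole second after the job is handed in: Each column lies level on the floor of its own tray (short blue, medium green, long orange), its centre within 14 mm of the tray's centre lengthwise and 34 mm crosswise and 11 to 20 mm over the tray's underside, released and at rest (all of step 2 and all of step 4 and all of step 6); the robot touches nothing.
It fails at once if the short column is dropped (falls free faster than 0.7 m/s, about 25 mm) (linear speed of column_short above 0.7 m/s and contact force between the fingers and column_short below 0.05 N).
It fails at once if the medium column is dropped (falls free faster than 0.7 m/s, about 25 mm) (linear speed of column_medium above 0.7 m/s and contact force between the fingers and column_medium below 0.05 N).
It fails at once if the long column is dropped (falls free faster than 0.7 m/s, about 25 mm) (linear speed of column_long above 0.7 m/s and contact force between the fingers and column_long below 0.05 N).
It fails at once if a bottle, jar, beaker or the wrench is moved more than 30 mm (distance of any of amber_bottle, vial_jar, beaker, reagent_can, wrench from where it was at the start of the episode above 0.03 m).
It also fails if it takes over 72 s, if anything falls off the work surface, if the arm or the gripper's body presses on something with over 40 N, if the wrist force passes 120 N, or if a joint passes its speed limit or range.

ROBOT

A 6-joint arm with a two-finger parallel gripper is mounted at the origin on the work surface. World frame = base frame: x ahead of the robot, y to its left, z up, the work surface at z = 0. Lengths are in m, angles in rad, forces in N, time in s.
With the tool pointing down it reaches from about 0.375 to 0.9 m from the base axis. Payload 3.1 kg.
Tool frame: the origin (TCP) lies between the finger pads; the fingertips stand 22 mm ahead of it and the grasp point (between the pads) lies 3 mm ahead of it; z points along the fingers, y is the line along which they close (so a half turn about z gives the same grasp; the last joint's range is limited). The gripper opens to 87 mm and grips with 3 to 60 N. Pads are 19 mm wide; open, the fingers measure 117 mm over their backs; the gripper's body (75 mm by 190 mm) begins 51 mm behind the grasp point.
Start: joints at [1.077, 0.527, 1.433, -0, 1.181, -0.178], TCP at [0.194, 0.594, 0.245] pointing down, gripper open.
Joint ranges: [-3.08, 3.08], [-0.75, 2.2], [0.22, 2.44], [-1.43, 4.57], [0, 2.65], [-2.85, 2.85]. Speed limits (rad/s): [2.79, 2.79, 3.14, 3.14, 3.14, 3.14].

INTERFACE

Orientations are given as a 3x3 rotation matrix whose columns are the frame's x, y, z axes.
In Python, from rig import robot, eyes gives the robot as it stands.
- The arm moves only by the tool jog_arm, never from a script. Its argument "steps" is a list of rows, each a list of 7 numbers: the turn, a rotation vector about the tool's x, y, z in degrees, then the shift along the tool's x, y, z in mm, then the finger opening in mm, from 0 to 87. A call has 1 to 20 rows; each row is the pose to reach, as a shift and turn from the pose commanded when the call began, along the tool's axes at that moment; what a row does not reach only later rows make up. A row lasts 1/12 s, in which the tool goes at most 41.7 mm and 7.16 degrees, less where a joint would pass 70% of its speed; a pose out of reach is approached as far as the arm can. A call with a gripper value outside its range is refused whole. The fingers move at their own pace and stop on an object; "grip_force" is the grip in N (left out, the last holds). Time passes only in rows, so rows that repeat a pose let the fingers close. It gives the time, the measured TCP pose, the force, the opening and the grip force at its end, in the units of the state.
- robot.observe(): the state, without advancing time (a new reading comes with each control period).
- eyes.read_camera(name): name is "scene" or "top" or "wrist"; returns the picture (384x512x3 uint8, blue, green, red); there is no depth.
- eyes.get_calibration(name): a dict with "vertical_fov" (degrees; the focal length in pixels is half the picture's height over the tangent of half this angle, whatever the lens; pixels are square), "cx", "cy" (the principal point, pixels), "R" (3x3) and "t" (3): a world point X has camera coordinates R X + t. Camera axes: x right, y down, z forward; pixel columns grow to the right and rows downward; lengths in m; the calibration is good to about 2 mm. The wrist camera is an equidistant fisheye: a pixel r from the principal point sees the ray r / f radians off the axis. A picture is of the moment at which its call begins: read the wrist's pose just before it. get_calibration takes no time and is no camera call; for the wrist camera it gives the pose at the moment of the call.
- robot.sign_off(): hands the job in; it is judged then, once.
The state is a dict: "clock": time; "joint_positions": joint angles; "joint_velocities": joint speeds; "effort": joint torques, N m; "ee_pos": TCP position; "ee_rot": TCP orientation; "contact_force": force on the tool from outside, world axes, zero at the start; "torque": the same for the moment, N m; "gripper_width": finger opening in m; "finger_force": force on a finger pad.
Only numpy, scipy, OpenCV 4.12 (cv2) and the standard library are available. Lean on these libraries where they do the work, as an engineer would, in place of code of your own. Each camera call takes 0.05 s, during which the arm holds its last target. There are 200 camera calls.

## Working session

There is one attempt and no reset: what is moved stays moved. The work goes in short steps, Python scripts to look and compute and a tool call to move; the robot and the scene stay as the last step left them, time stands still between calls to the robot, and variables do not carry over. Pictures are saved under pics/ and viewed, at most 13 in all, crops included, and the job is handed in when it is done.

Besides the shell and the picture viewer there is one more tool, called after "Emit:" as name([rows], argument=value, ...), one row to a line, values as JSON. jog_arm: Moves the arm, as the interface text tells. Its arguments: {"type":"object","properties":{"steps":{"type":"array","items":{"type":"array","items":{"type":"number"}}},"grip_force":{"type":"number"}},"required":["steps"]}

```bash
ls; mkdir -p pics
python3 - <<'E'
from rig import robot, eyes
import cv2
for n in ["scene","top"]:
    im=eyes.read_camera(n); cv2.imwrite(f"pics/{n}0.png",cv2.resize(im,(800,600),interpolation=cv2.INTER_CUBIC))
    cv2.imwrite(f"/tmp/{n}.png",im)
    c=eyes.get_calibration(n);print(n,c)
s=robot.observe();print(s)
E
```

```text
pics
scene {'vertical_fov': 56.39990056440025, 'cx': 252.11399871108213, 'cy': 188.26279139664857, 'R': array([[-3.31108939e-03,  9.99994514e-01, -9.01058163e-05],
       [ 7.40900557e-01,  2.39268509e-03, -6.71610482e-01],
       [-6.71606582e-01, -2.29052179e-03, -7.40904415e-01]]), 't': array([-0.03209628, -0.35612703,  1.52891557])}
top {'vertical_fov': 45.433684144166506, 'cx': 249.68934090238045, 'cy': 198.83322945547906, 'R': array([[ 0.02710968, -0.9995203 ,  0.01497433],
       [-0.98505078, -0.0292605 , -0.16976096],
       [ 0.17011768, -0.01014831, -0.9853715 ]]), 't': array([0.03067278, 0.53267513, 1.19299843])}
{'clock': 0.1, 'joint_positions': array([ 1.07649628e+00,  5.28317245e-01,  1.43380137e+00, -2.47025574e-05,
        1.18139529e+00, -1.78559048e-01]), 'joint_velocities': array([ 2.40177472e-04, -2.43625856e-03, -1.95151800e-03, -1.24392185e-03,
        1.45466643e-03,  3.52623741e-05]), 'effort': array([-7.87905883e-04, -4.40985024e+01, -1.77149910e+01,  6.34404388e-02,
        5.34057396e-02, -4.33777336e-05]), 'ee_pos': array([0.19378534, 0.59353645, 0.24369518]), 'ee_rot': array([[-9.50569321e-01,  3.10511147e-01, -8.91353784e-04],
       [ 3.10512263e-01,  9.50567850e-01, -1.70212123e-03],
       [ 3.18764636e-04, -1.89476050e-03, -9.99998154e-01]]), 'contact_force': array([ 1.04381143, -1.31659818,  0.25110255]), 'torque': array([ 0.00588459,  0.02790149, -0.0054245 ]), 'finger_force': 0.0, 'gripper_width': 0.08721779458708638}
```

View pics/top0.png

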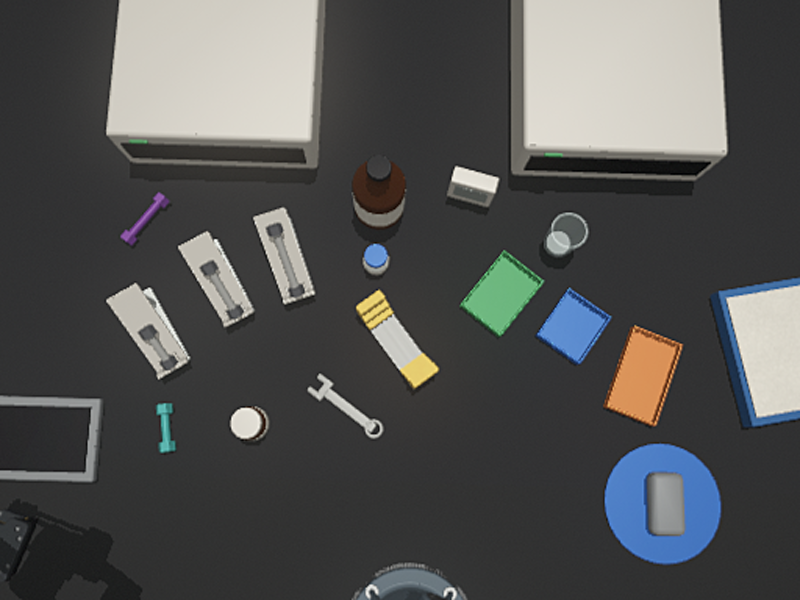

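View pics/scene0.png

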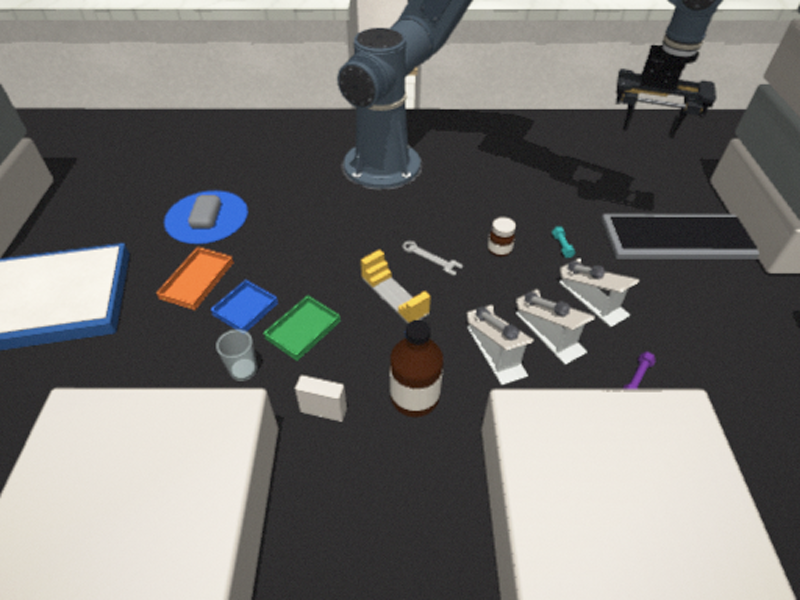

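Run:
```python
import cv2
im=cv2.imread("/tmp/top.png")
a=im[128:245,62:218]; cv2.imwrite("pics/cropL.png",cv2.resize(a,None,fx=5,fy=5,interpolation=cv2.INTER_CUBIC))
a=im[155:278,222:444]; cv2.imwrite("pics/cropR.png",cv2.resize(a,None,fx=3.6,fy=3.6,interpolation=cv2.INTER_CUBIC))
```

```text
(no output)
```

View pics/cropL.png

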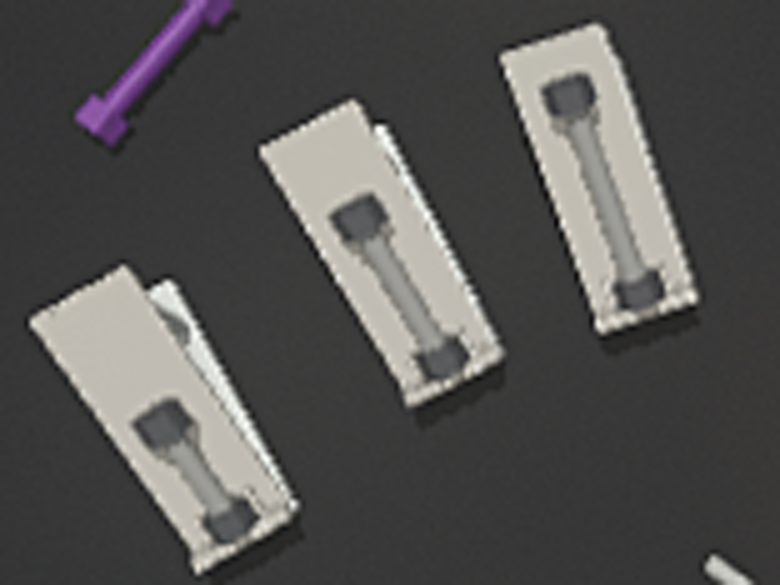

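View pics/cropR.png

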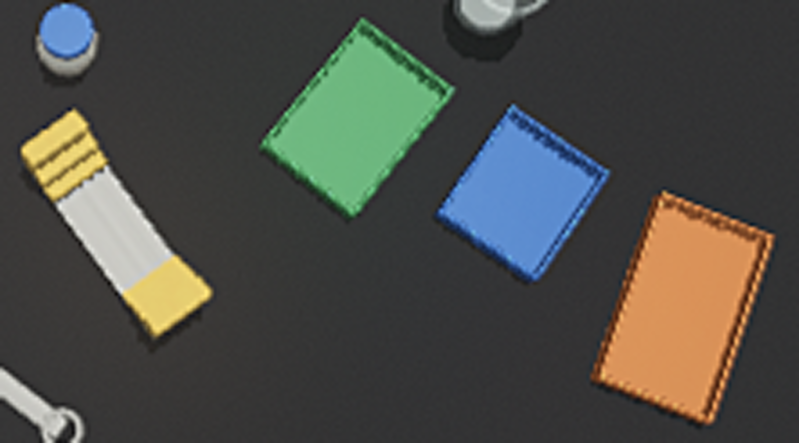

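```bash
cat > h.py <<'E'
from rig import robot, eyes
import numpy as np, cv2
from scipy.spatial.transform import Rotation as Ro
def ray(c,px,wrist=False):
    f=192/np.tan(np.radians(c['vertical_fov']/2)); v=np.array([px[0]-c['cx'],px[1]-c['cy']])/f
    if wrist:
        r=np.hypot(*v); d=np.array([*(v/r*np.sin(r)),np.cos(r)])
    else: d=np.array([*v,1])
    return -c['R'].T@c['t'], c['R'].T@d
def at(c,px,z,wrist=False):
    o,d=ray(c,px,wrist); return o+d*(z-o[2])/d[2]
def proj(c,X,wrist=False):
    f=192/np.tan(np.radians(c['vertical_fov']/2)); p=c['R']@X+c['t']
    if wrist:
        r=np.hypot(p[0],p[1]); k=np.arctan2(r,p[2])/r
        return np.array([c['cx'],c['cy']])+f*k*p[:2]
    return np.array([c['cx'],c['cy']])+f*p[:2]/p[2]
def pose(az,pitch=0):
    "tool rotation: x along azimuth az (deg) pitched up, z down, y horizontal"
    a,p=np.radians([az,pitch])
    x=np.array([np.cos(a)*np.cos(p),np.sin(a)*np.cos(p),np.sin(p)])
    z=np.array([np.cos(a)*np.sin(p),np.sin(a)*np.sin(p),-np.cos(p)])
    return np.c_[x,np.cross(z,x),z]
def delta(R0,p0,R1,p1):
    "row: turn deg, shift mm"
    return np.round(np.r_[np.degrees(Ro.from_matrix(R0.T@R1).as_rotvec()),1000*R0.T@(np.array(p1)-p0)],1)
E
python3 - <<'E'
from h import *
c=eyes.get_calibration('top')
print("cam",-c['R'].T@c['t'])
L=lambda p:(p[0]/5+62-.4,p[1]/5+128-.4)
R=lambda p:(p[0]/3.6+222-.36,p[1]/3.6+155-.36)
for n,u,l,zc,h in [("short",(165,425),(230,520),.055,.016),("med",(360,217),(442,357),.061,.02225),("long",(570,98),(638,290),.067,.0285)]:
    a=at(c,L(u),zc+h);b=at(c,L(l),zc-h);d=a-b
    print(n,(a+b)/2,np.linalg.norm(d[:2])/.866,np.degrees(np.arctan2(d[1],d[0])))
def poly(n,ps,zs):
    P=np.array([at(c,R(p),z) for p,z in zip(ps,zs)]); print(n,P.mean(0),P[:,:2].round(3).tolist())
    e=P[0]-P[3]+P[1]-P[2]; print("  len",np.linalg.norm(e)/2,"az",np.degrees(np.arctan2(e[1],e[0])))
poly("gauge out",[(22,150),(75,110),(212,292),(157,335)],[.06]*4)
poly("gauge in24",[(60,200),(108,163),(175,255),(122,290)],[.024]*4)
poly("green",[(362,18),(455,90),(354,217),(262,145)],[.02]*4)
poly("blue",[(512,104),(609,172),(534,282),(436,214)],[.02]*4)
poly("orange",[(661,192),(774,236),(712,424),(593,380)],[.02]*4)
E
```

```text
cam [0.32093039 0.05835132 1.26551479]
short [0.45564513 0.43653652 0.055     ] 0.06222253024877298 31.689195715179334
med [0.5572859  0.33457826 0.061     ] 0.08828675864778944 30.229419023227223
long [0.60975009 0.22824542 0.067     ] 0.11167596228375842 20.40942242457915
gauge out [0.48322949 0.03365497 0.06      ] [[0.534, 0.105], [0.566, 0.066], [0.433, -0.038], [0.4, 0.002]]
  len 0.1687975566865379 az 37.86479987249477
gauge in24 [0.48359154 0.03265098 0.024     ] [[0.503, 0.076], [0.532, 0.04], [0.463, -0.012], [0.436, 0.027]]
  len 0.08483358407897937 az 36.66128013529523
green [ 0.57482522 -0.15198406  0.02      ] [[0.653, -0.155], [0.598, -0.227], [0.497, -0.149], [0.551, -0.078]]
  len 0.1282592514587129 az -37.20876916905774
blue [ 0.51955624 -0.27817093  0.02      ] [[0.589, -0.271], [0.537, -0.345], [0.451, -0.286], [0.501, -0.211]]
  len 0.10533807427067236 az -34.34429524643391
orange [ 0.43537663 -0.40026064  0.02      ] [[0.523, -0.385], [0.492, -0.47], [0.348, -0.418], [0.379, -0.329]]
  len 0.15386298916527505 az -20.645554919870126
```

Run:
```python
from h import *
s=robot.observe()
R=pose(211.5,-30); p=np.array([.456,.437,.055])-R[:,2]*.1
print(R.round(2),p); print(delta(s['ee_rot'],s['ee_pos'],R,p))
```

```text
[[-0.74 -0.52  0.43]
 [-0.45  0.85  0.26]
 [-0.5   0.   -0.87]] [0.41336799 0.41087507 0.14160254]
[ -13.1  -28.2  -48.4 -265.5 -105.3  102.2]
```

Emit:
jog_arm([
  [-13.1,-28.2,-48.4,-265.5,-105.3,60,40],
  [-13.1,-28.2,-48.4,-265.5,-105.3,60,40],
  [-13.1,-28.2,-48.4,-265.5,-105.3,60,40],
  [-13.1,-28.2,-48.4,-265.5,-105.3,60,40],
  [-13.1,-28.2,-48.4,-265.5,-105.3,80,40],
  [-13.1,-28.2,-48.4,-265.5,-105.3,102.2,40],
  [-13.1,-28.2,-48.4,-265.5,-105.3,102.2,40],
  [-13.1,-28.2,-48.4,-265.5,-105.3,102.2,40],
  [-13.1,-28.2,-48.4,-265.5,-105.3,102.2,40],
  [-13.1,-28.2,-48.4,-265.5,-105.3,102.2,40],
  [-13.1,-28.2,-48.4,-265.5,-105.3,102.2,40],
], grip_force=20)

```text
clock: 1.02
ee_pos: [0.4142, 0.4123, 0.1429]
ee_rot: [[-0.738, -0.521, 0.428], [-0.45, 0.853, 0.263], [-0.503, 0.002, -0.864]]
contact_force: [0.2, -0.5, -0.7]
gripper_width: 0.0399
finger_force: 0.0
```

Run:
```python
from h import *
s=robot.observe();print(s['clock'],s['joint_positions'].round(2),abs(s['joint_velocities']).max())
c=eyes.get_calibration('wrist')
im=eyes.read_camera('wrist');cv2.imwrite('pics/w1.png',cv2.resize(im,None,fx=1.5625,fy=1.5625,interpolation=cv2.INTER_CUBIC))
R=pose(211.5,-30);cc=np.array([.456,.437,.055])
print(s['ee_pos'],Ro.from_matrix(s['ee_rot'].T@R).as_rotvec(degrees=True))
for k in (-.032,.032,): print(k,proj(c,cc+R[:,0]*k,True)*1.5625)
print(proj(c,s['ee_pos']+.022*s['ee_rot'][:,2],True)*1.5625, c['vertical_fov'])
```

```text
1.0167 [ 0.61  0.55  2.   -0.36  0.08 -1.16] 0.022828929345546128
[0.41416936 0.41226694 0.14285817] [ 0.04844745  0.18402917 -0.12942584]
-0.032 [403.79595181 368.3232691 ]
0.032 [403.41064475 256.16845863]
[404.53868893 379.61079518] 65.70646984690485
```

View pics/w1.png

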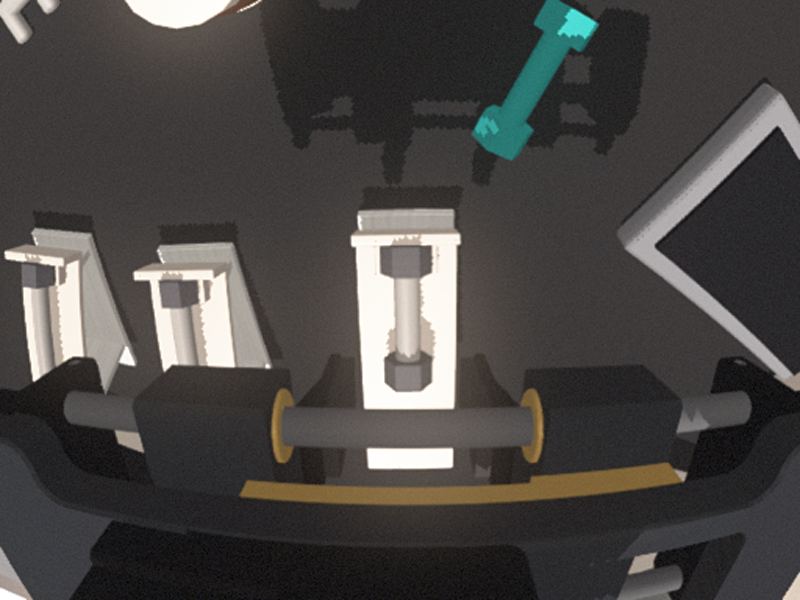

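Emit:
jog_arm([
  [0,0,-1.5,-0.6,0.9,40,40],
  [0,0,-1.5,-0.6,0.9,70,40],
  [0,0,-1.5,-0.6,0.9,82,40],
  [0,0,-1.5,-0.6,0.9,86,40],
  [0,0,-1.5,-0.6,0.9,86,40],
  [0,0,-1.5,-0.6,0.9,86,5],
  [0,0,-1.5,-0.6,0.9,86,5],
  [0,0,-1.5,-0.6,0.9,86,5],
  [0,0,-1.5,-0.6,0.9,86,5],
  [0,0,-1.5,-0.6,0.9,86,5],
], grip_force=25)

```text
clock: 1.9
ee_pos: [0.4536, 0.4386, 0.0744]
ee_rot: [[-0.725, -0.544, 0.422], [-0.479, 0.839, 0.259], [-0.495, -0.014, -0.869]]
contact_force: [2.6, -0.5, 0.7]
gripper_width: 0.0146
finger_force: 1.1
```

Emit:
jog_arm([
  [0,0,0,0,0,0,5],
  [0,0,0,0,0,0,5],
  [0,0,0,0,0,0,5],
])

```text
clock: 2.15
ee_pos: [0.4537, 0.4385, 0.0744]
ee_rot: [[-0.727, -0.543, 0.421], [-0.477, 0.84, 0.259], [-0.495, -0.012, -0.869]]
contact_force: [-0.8, -0.7, 6.2]
gripper_width: 0.0132
finger_force: 25.0
```

Run:
```python
from h import *
s=robot.observe();c=eyes.get_calibration('wrist')
im=eyes.read_camera('wrist');cv2.imwrite('pics/w2.png',cv2.resize(im[120:384,90:430],None,fx=2.2,fy=2.2,interpolation=cv2.INTER_CUBIC))
print(s['finger_force'],s['joint_positions'].round(3))
for k in (-.04,-.024,.024,.04): print(k,(proj(c,s['ee_pos']+s['ee_rot']@[k,0,.012],True)-[90,120])*2.2)
```

```text
24.984002709388733 [ 0.603  0.717  1.904 -1.43   0.025 -0.121]
-0.04 [371.6733852 409.3590383]
-0.024 [371.59934437 363.79025076]
0.024 [371.4207696  199.58150353]
0.04 [371.3881821  136.41460818]
```

View pics/w2.png

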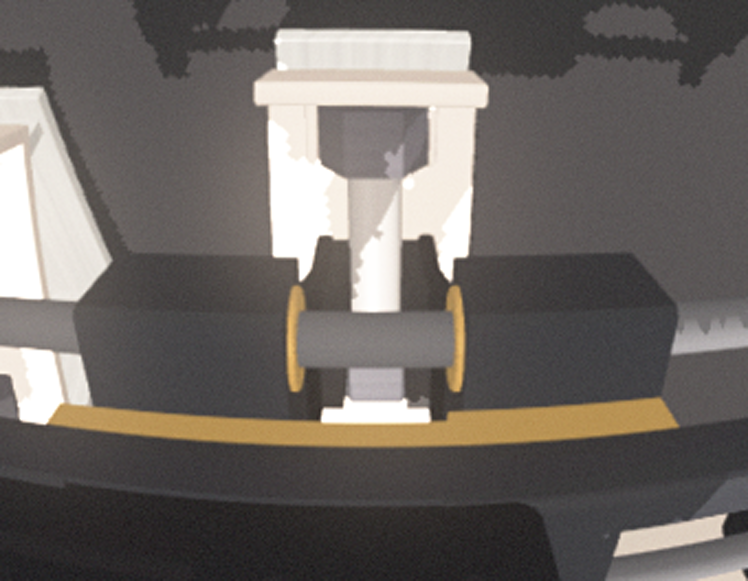

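Run:
```python
from h import *
s=robot.observe()
R=pose(217.3,0); p=np.array([.4834,.033,.150])-R@[.006,0,.015]
print(p); print(delta(s['ee_rot'],s['ee_pos'],R,p))
print(delta(s['ee_rot'],s['ee_pos'],pose(213,-10),s['ee_pos']+[-.02,-.02,.11]))
```

```text
[0.48817284 0.03663593 0.165     ]
[  -1.8   29.6   -4.2  121.7 -357.3 -168.5]
[-7.000e-01  1.960e+01  1.000e-01 -3.030e+01 -7.300e+00 -1.092e+02]
```

Emit:
jog_arm([
  [0,0,0,0,0,-25,5],
  [0,0,0,0,0,-60,5],
  [-0.3,10,0,-10,-3,-90,5],
  [-0.7,19.6,0.1,-30,-7,-120,5],
  [-1.8,29.6,-4.2,0,-50,-150,5],
  [-1.8,29.6,-4.2,121.7,-357.3,-168.5,5],
  [-1.8,29.6,-4.2,121.7,-357.3,-168.5,5],
  [-1.8,29.6,-4.2,121.7,-357.3,-168.5,5],
  [-1.8,29.6,-4.2,121.7,-357.3,-168.5,5],
  [-1.8,29.6,-4.2,121.7,-357.3,-168.5,5],
  [-1.8,29.6,-4.2,121.7,-357.3,-168.5,5],
  [-1.8,29.6,-4.2,121.7,-357.3,-168.5,5],
  [-1.8,29.6,-4.2,121.7,-357.3,-168.5,5],
  [-1.8,29.6,-4.2,121.7,-357.3,-168.5,5],
  [-1.8,29.6,-4.2,121.7,-357.3,-168.5,5],
  [-1.8,29.6,-4.2,121.7,-357.3,-168.5,5],
])

```text
clock: 3.53
ee_pos: [0.4882, 0.0317, 0.1644]
ee_rot: [[-0.798, -0.603, 0.0], [-0.603, 0.798, -0.003], [0.002, -0.003, -1.0]]
contact_force: [0.6, -0.4, -1.9]
gripper_width: 0.0132
finger_force: 25.0
```

Run:
```python
from h import *
s=robot.observe();c=eyes.get_calibration('wrist')
im=eyes.read_camera('wrist');cv2.imwrite('pics/w3.png',cv2.resize(im,None,fx=1.5625,fy=1.5625,interpolation=cv2.INTER_CUBIC))
print(s['finger_force'],s['joint_positions'].round(3))
print(delta(s['ee_rot'],s['ee_pos'],pose(217.3,0),[.48817284, 0.03663593, 0.165]))
for k in (-.04,.024,.04): print(k,proj(c,s['ee_pos']+s['ee_rot']@[k+.006,0,.015],True)*1.5625)
G=pose(37.3,0)
for q in ([.085,.025,.06],[.085,-.025,.06],[-.085,-.025,.06],[-.085,.025,.06],[-.044,.025,.024],[-.044,-.025,.024]): print(q,proj(c,np.array([.4834,.033,0])+[0,0,q[2]]+G@[q[0],-q[1],0],True)*1.5625)
```

```text
24.979453682899475 [-0.162  0.472  1.848 -0.005  0.822 -2.377]
[-0.2 -0.1 -0.2 -2.9  3.9 -0.6]
-0.04 [404.7627406  462.61474372]
0.024 [404.59711393 310.7146693 ]
0.04 [404.57680048 265.73320188]
[0.085, 0.025, 0.06] [452.97676845 442.28984927]
[0.085, -0.025, 0.06] [372.41631886 442.54181103]
[-0.085, -0.025, 0.06] [364.87673567 154.70175001]
[-0.085, 0.025, 0.06] [460.91974395 154.68974971]
[-0.044, 0.025, 0.024] [453.61200661 224.74944358]
[-0.044, -0.025, 0.024] [371.21236276 224.83849519]
```

View pics/w3.png

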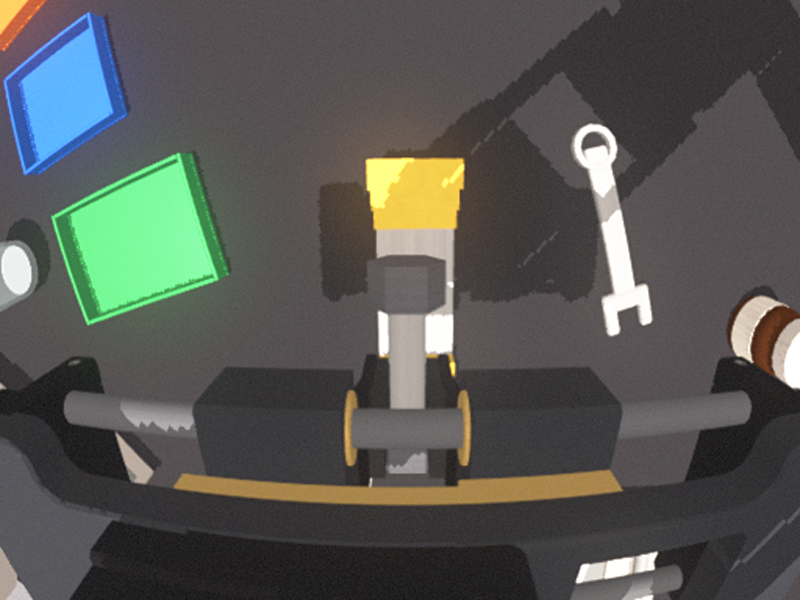

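Emit:
jog_arm([
  [0.2,0,0,-5.7,5.2,10,5],
  [0.2,0,0,-5.7,5.2,45,5],
  [0.2,0,0,-5.7,5.2,80,5],
  [0.2,0,0,-5.7,5.2,105,5],
  [0.2,0,0,-5.7,5.2,118,5],
  [0.2,0,0,-5.7,5.2,124,5],
  [0.2,0,0,-5.7,5.2,127,5],
  [0.2,0,0,-5.7,5.2,129,5],
  [0.2,0,0,-5.7,5.2,129,5],
  [0.2,0,0,-5.7,5.2,129,5],
])

```text
clock: 4.42
ee_pos: [0.4869, 0.0447, 0.0373]
ee_rot: [[-0.795, -0.606, -0.002], [-0.606, 0.795, -0.004], [0.004, -0.002, -1.0]]
contact_force: [-5.8, 2.0, 18.2]
gripper_width: 0.0131
finger_force: 25.0
```

Emit:
jog_arm([
  [0,0,0,0,0,-2,24],
  [0,0,0,0,0,-2,24],
  [0,0,0,0,0,-2,24],
  [0,0,0,0,0,-2,24],
  [0,0,0,3,0,0,24],
  [0,0,0,6,0,2,24],
  [0,0,0,6,0,3,24],
  [0,0,0,6,0,3,5],
  [0,0,0,6,0,3,5],
  [0,0,0,6,0,3,5],
  [0,0,0,6,0,3,5],
  [0,0,0,6,0,3,5],
])

```text
clock: 5.42
ee_pos: [0.4842, 0.0402, 0.0319]
ee_rot: [[-0.796, -0.606, 0.001], [-0.606, 0.796, -0.004], [0.002, -0.004, -1.0]]
contact_force: [0.2, 0.1, -1.4]
gripper_width: 0.0129
finger_force: 25.0
```

Run:
```python
from h import *
s=robot.observe();print(s['finger_force'],s['gripper_width'],s['ee_pos'],s['contact_force'],s['joint_positions'].round(2))
c=eyes.get_calibration('wrist')
im=eyes.read_camera('wrist');cv2.imwrite('pics/w4.png',cv2.resize(im[90:340,100:430],None,fx=2.3,fy=2.3,interpolation=cv2.INTER_CUBIC))
for q in ([.044,0,.008],[.044,.025,.008],[.069,.025,.06],[.044,.025,.024]): print(q,(proj(c,np.array([.4834,.033,0])+pose(217.3)@np.array([q[0]-.0017,q[1]+.0013,-q[2]]),True)-[100,90])*2.3)
for k in (.024,.04): print(k,(proj(c,s['ee_pos']+s['ee_rot']@[k,0,.017],True)-[100,90])*2.3)
```

```text
24.999824166297913 0.012906591260756346 [0.48416474 0.04022183 0.0318548 ] [ 0.17283597  0.11690809 -1.38121397] [-0.15  0.72  1.93 -0.01  0.49 -2.36]
[0.044, 0, 0.008] [349.64983134 172.24487986]
[0.044, 0.025, 0.008] [451.77850604 172.68480923]
[0.069, 0.025, 0.06] [491.00837453  79.20345363]
[0.044, 0.025, 0.024] [459.96552033 185.27678894]
0.024 [365.59007722 271.80253164]
0.04 [365.55728324 207.54778416]
```

View pics/w4.png

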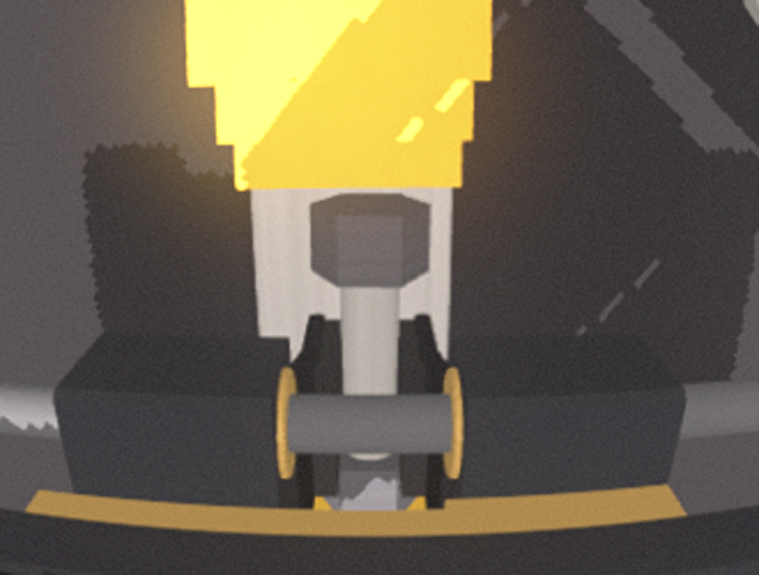

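Run:
```python
from h import *
s=robot.observe()
R=pose(145.7,0)
for z in (.14,.045,.027): print(delta(s['ee_rot'],s['ee_pos'],R,[.5196,-.2782,z]))
```

```text
[  -0.3    0.    71.6  164.9 -275.3 -106.7]
[  -0.3    0.    71.6  164.7 -274.9  -11.7]
[  -0.3    0.    71.6  164.6 -274.8    6.3]
```

Emit:
jog_arm([
  [0,0,0,0,0,-30,5],
  [0,0,0,0,0,-70,5],
  [-0.3,0,71.6,30,-50,-106,5],
  [-0.3,0,71.6,164.9,-275.3,-106.7,5],
  [-0.3,0,71.6,164.9,-275.3,-106.7,5],
  [-0.3,0,71.6,164.9,-275.3,-106.7,5],
  [-0.3,0,71.6,164.9,-275.3,-106.7,5],
  [-0.3,0,71.6,164.9,-275.3,-106.7,5],
  [-0.3,0,71.6,164.9,-275.3,-106.7,5],
  [-0.3,0,71.6,164.9,-275.3,-106.7,5],
  [-0.3,0,71.6,164.9,-275.3,-106.7,5],
  [-0.3,0,71.6,164.9,-275.3,-106.7,5],
  [-0.3,0,71.6,164.9,-275.3,-106.7,5],
  [-0.3,0,71.6,164.9,-275.3,-106.7,5],
  [-0.3,0,71.6,164.9,-275.3,-70,5],
  [-0.3,0,71.6,164.9,-275,-35,5],
  [-0.3,0,71.6,164.7,-275,-15,5],
  [-0.3,0,71.6,164.7,-275,-11.7,5],
  [-0.3,0,71.6,164.7,-275,-11.7,5],
])

```text
clock: 7.05
ee_pos: [0.5188, -0.277, 0.0437]
ee_rot: [[-0.827, 0.562, -0.002], [0.562, 0.827, 0.003], [0.004, 0.001, -1.0]]
contact_force: [0.9, 1.3, -1.7]
gripper_width: 0.0132
finger_force: 25.0
```

Emit:
jog_arm([
  [0,0,0,0,0,8,5],
  [0,0,0,0,0,13,5],
  [0,0,0,0,0,16,5],
  [0,0,0,0,0,17.5,5],
  [0,0,0,0,0,17.5,5],
  [0,0,0,0,0,17.5,5],
])

```text
clock: 7.55
ee_pos: [0.5198, -0.2785, 0.028]
ee_rot: [[-0.826, 0.564, 0.001], [0.564, 0.826, 0.0], [-0.001, 0.001, -1.0]]
contact_force: [0.9, -0.1, -1.4]
gripper_width: 0.0133
finger_force: 25.0
```

Emit:
jog_arm([
  [0,0,0,0,0,1.5,5],
  [0,0,0,0,0,2,5],
  [0,0,0,0,0,2,34],
  [0,0,0,0,0,2,34],
  [0,0,0,0,0,2,34],
  [0,0,0,0,0,2,34],
  [0,0,0,0,0,-30,34],
  [0,0,0,0,0,-70,40],
  [0,0,0,0,0,-110,40],
  [0,0,0,0,0,-120,40],
  [0,0,0,0,0,-120,40],
  [0,0,0,0,0,-120,40],
])

```text
clock: 8.55
ee_pos: [0.5194, -0.2783, 0.1477]
ee_rot: [[-0.826, 0.564, 0.001], [0.564, 0.826, 0.0], [-0.001, 0.001, -1.0]]
contact_force: [0.2, 1.2, -1.3]
gripper_width: 0.0399
finger_force: 0.0
```

Run:
```python
from h import *
s=robot.observe()
R=pose(210.2,-25); p=np.array([.558,.337,.061])-R[:,2]*.1
print(p,delta(s['ee_rot'],s['ee_pos'],R,p),delta(s['ee_rot'],s['ee_pos'],R,p+[0,0,.05]))
print(s['joint_positions'].round(2))
# blue tray check
c=eyes.get_calibration('wrist');im=eyes.read_camera('wrist')
h=cv2.cvtColor(im,cv2.COLOR_BGR2HSV);m=cv2.inRange(h,(100,130,60),(125,255,255))
cv2.imwrite('/tmp/b.png',im)
n,l,st,ce=cv2.connectedComponentsWithStats(m)
for i in range(1,n):
    if st[i,4]>400: print(st[i],ce[i])
for q in ([.048,.042],[.048,-.042]): print(proj(c,np.array([.5196,-.2782,.02])+pose(145.7)@np.array([*q,0]),True))
```

```text
[0.52147417 0.31574146 0.15163078] [-14.1 -22.2 -63.5 333.3 491.7  -3.8] [-14.1 -22.2 -63.5 333.3 491.8 -53.8]
[-0.68  0.6   1.61  0.    0.92 -1.65]
[   0    0   81  144 7326] [42.65206115 64.69328419]
[ 212  140  100  106 5841] [258.84934087 185.73480568]
[  0 215  31  35 434] [ 11.93778802 232.15668203]
[306.39918937 144.8439488 ]
[214.09915568 144.83731932]
```

Emit:
jog_arm([
  [-14.1,-22.2,-63.5,333.3,491.8,-53.8,40],
  [-14.1,-22.2,-63.5,333.3,491.8,-53.8,40],
  [-14.1,-22.2,-63.5,333.3,491.8,-53.8,40],
  [-14.1,-22.2,-63.5,333.3,491.8,-53.8,40],
  [-14.1,-22.2,-63.5,333.3,491.8,-53.8,40],
  [-14.1,-22.2,-63.5,333.3,491.8,-53.8,40],
  [-14.1,-22.2,-63.5,333.3,491.8,-53.8,40],
  [-14.1,-22.2,-63.5,333.3,491.8,-53.8,40],
  [-14.1,-22.2,-63.5,333.3,491.8,-53.8,40],
  [-14.1,-22.2,-63.5,333.3,491.8,-53.8,40],
  [-14.1,-22.2,-63.5,333.3,491.8,-53.8,40],
  [-14.1,-22.2,-63.5,333.3,491.8,-53.8,40],
  [-14.1,-22.2,-63.5,333.3,491.8,-53.8,40],
  [-14.1,-22.2,-63.5,333.3,491.8,-53.8,40],
  [-14.1,-22.2,-63.5,333.3,491.8,-53.8,40],
  [-14.1,-22.2,-63.5,333.3,491.8,-25,40],
  [-14.1,-22.2,-63.5,333.3,491.7,-3.8,40],
  [-14.1,-22.2,-63.5,333.3,491.7,-3.8,40],
  [-14.1,-22.2,-63.5,333.3,491.7,-3.8,40],
  [-14.1,-22.2,-63.5,333.3,491.7,-3.8,40],
])

```text
clock: 10.27
ee_pos: [0.5215, 0.3152, 0.151]
ee_rot: [[-0.784, -0.503, 0.363], [-0.456, 0.864, 0.213], [-0.421, 0.001, -0.907]]
contact_force: [0.5, -0.1, -0.2]
gripper_width: 0.0402
finger_force: 0.0
```

Run:
```python
from h import *
s=robot.observe();print(s['joint_positions'].round(3),abs(s['joint_velocities']).max())
R=pose(210.2,-25);cc=np.array([.558,.337,.061])
print(s['ee_rot'].T@(cc-s['ee_pos']),Ro.from_matrix(s['ee_rot'].T@R).as_rotvec(degrees=True))
c=eyes.get_calibration('wrist');im=eyes.read_camera('wrist')
o=np.array([150,120])
cv2.imwrite('pics/w5.png',cv2.resize(im[120:290,150:370],None,fx=3.5,fy=3.5,interpolation=cv2.INTER_CUBIC))
A=pose(210.2,-30)
for k in (-.0525,-.0365,.0365,.0525):
  for y in (-.01386,.01386): print(k,y,((proj(c,cc+A@[k,y,0],True)-o)*3.5).round(1))
```

```text
[ 0.318  0.543  1.876  0.296  0.309 -2.043] 0.029822409961588796
[-0.00063619  0.00032391  0.09954672] [ 0.08279953 -0.09344442 -0.02287692]
-0.0525 -0.01386 [330.  495.8]
-0.0525 0.01386 [438.1 495.8]
-0.0365 -0.01386 [329.  437.8]
-0.0365 0.01386 [439.1 437.8]
0.0365 -0.01386 [325.5 146. ]
0.0365 0.01386 [442.5 146. ]
0.0525 -0.01386 [325.2  78.6]
0.0525 0.01386 [442.9  78.6]
```

View pics/w5.png

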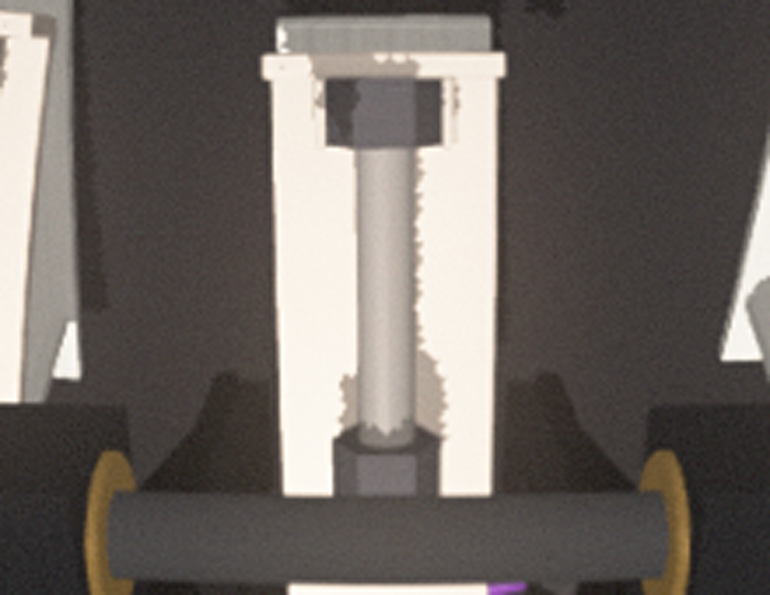

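Emit:
jog_arm([
  [0,0,0,-0.6,0.3,40,40],
  [0,0,0,-0.6,0.3,70,40],
  [0,0,0,-0.6,0.3,82,40],
  [0,0,0,-0.6,0.3,86.5,40],
  [0,0,0,-0.6,0.3,86.5,40],
  [0,0,0,-0.6,0.3,86.5,40],
  [0,0,0,-0.6,0.3,86.5,5],
  [0,0,0,-0.6,0.3,86.5,5],
  [0,0,0,-0.6,0.3,86.5,5],
  [0,0,0,-0.6,0.3,86.5,5],
  [0,0,0,-0.6,0.3,86.5,5],
  [0,0,0,-0.6,0.3,86.5,5],
  [0,0,0,-0.6,0.3,86.5,5],
])

```text
clock: 11.4
ee_pos: [0.5537, 0.3346, 0.0742]
ee_rot: [[-0.783, -0.504, 0.365], [-0.456, 0.864, 0.214], [-0.423, 0.001, -0.906]]
contact_force: [-1.1, -1.7, 4.2]
gripper_width: 0.0126
finger_force: 25.0
```

Run:
```python
from h import *
s=robot.observe();print(s['joint_positions'].round(3),s['finger_force'])
cc=np.array([.558,.337,.061]); t=s['ee_rot'].T@(cc-s['ee_pos']); print("col in tool",t)
R=pose(217.3,5); G=np.array([.4841,.0357,0])
for h in (.10,.15): print(delta(s['ee_rot'],s['ee_pos'],R,G+[0,0,.036+h]-R@t))
```

```text
[ 0.334  0.716  1.82   0.44   0.194 -2.179] 24.998054802417755
col in tool [ 0.00109935 -0.00013062  0.0140638 ]
[  -1.2   30.    -7.   156.7 -222.7 -157. ]
[  -1.2   30.    -7.   135.5 -222.6 -202.3]
```

Emit:
jog_arm([
  [0,0,0,0,0,-25,5],
  [0,0,0,0,0,-60,5],
  [0,6,0,0,0,-95,5],
  [0,13,0,10,-10,-130,5],
  [-1.2,30,-7,156.7,-222.7,-170,5],
  [-1.2,30,-7,156.7,-222.7,-157,5],
  [-1.2,30,-7,156.7,-222.7,-157,5],
  [-1.2,30,-7,156.7,-222.7,-157,5],
  [-1.2,30,-7,156.7,-222.7,-157,5],
  [-1.2,30,-7,156.7,-222.7,-157,5],
  [-1.2,30,-7,156.7,-222.7,-157,5],
  [-1.2,30,-7,156.7,-222.7,-157,5],
  [-1.2,30,-7,156.7,-222.7,-157,5],
  [-1.2,30,-7,156.7,-222.7,-157,5],
  [-1.2,30,-7,156.7,-222.7,-157,5],
  [-1.2,30,-7,156.7,-222.7,-157,5],
  [-1.2,30,-7,156.7,-222.7,-157,5],
])

```text
clock: 12.82
ee_pos: [0.4858, 0.0383, 0.1495]
ee_rot: [[-0.791, -0.607, -0.07], [-0.605, 0.795, -0.053], [0.087, 0.001, -0.996]]
contact_force: [-0.5, -0.1, -2.1]
gripper_width: 0.0139
finger_force: 25.0
```

Run:
```python
from h import *
s=robot.observe();print(abs(s['joint_velocities']).max(),s['joint_positions'].round(2))
t=np.array([.0011,-.0001,.0141])
R=pose(217.3,5); G=np.array([.4841,.0357,.036])
for h in (.03,0,-.002): print(delta(s['ee_rot'],s['ee_pos'],R,G+[0,0,h]-R@t))
c=eyes.get_calibration('wrist');im=eyes.read_camera('wrist');cv2.imwrite('/tmp/w6.png',im)
A=R@Ro.from_euler('y',5,degrees=True).as_matrix()
for k in (.0365,.0525):
  for y in (-.0139,.0139): print(k,y,proj(c,s['ee_pos']+s['ee_rot']@t+A@[k,y,0],True).round(1))
```

```text
0.004861888735975217 [-0.12  0.52  1.81 -0.08  0.87 -2.29]
[ 0.  -0.   0.1 -5.5 -1.  69.4]
[ 0.  -0.   0.1 -8.1 -1.  99.2]
[ 0.000e+00 -0.000e+00  1.000e-01 -8.300e+00 -1.000e+00  1.012e+02]
0.0365 -0.0139 [232.5 187.6]
0.0365 0.0139 [285.2 187.7]
0.0525 -0.0139 [231.6 158.1]
0.0525 0.0139 [286.1 158.2]
```

Emit:
jog_arm([
  [0,0,0,-1,-1,10,5],
  [0,0,0,-3.5,-1,40,5],
  [0,0,0,-6,-1,70,5],
  [0,0,0,-7.3,-1,88,5],
  [0,0,0,-7.9,-1,95,5],
  [0,0,0,-8.1,-1,98,5],
  [0,0,0,-8.2,-1,100,5],
  [0,0,0,-8.2,-1,100,5],
  [0,0,0,-8.2,-1,100,5],
  [0,0,0,-8.2,-1,100,5],
])

```text
clock: 13.7
ee_pos: [0.4853, 0.0363, 0.0501]
ee_rot: [[-0.792, -0.606, -0.071], [-0.604, 0.796, -0.053], [0.088, 0.001, -0.996]]
contact_force: [-2.9, -0.0, 6.8]
gripper_width: 0.013
finger_force: 25.0
```

Run:
```python
from h import *
s=robot.observe()
t=np.array([.0011,-.0001,.0141]); G=np.array([.4841,.0357,0])
print(pose(217.3).T@(s['ee_pos']+s['ee_rot']@t-G))
im=eyes.read_camera('wrist');c=eyes.get_calibration('wrist')
cv2.imwrite('pics/w7.png',cv2.resize(im[90:340,100:430],None,fx=2.3,fy=2.3,interpolation=cv2.INTER_CUBIC))
for q in ([.0565,.025,.024],[.0565,.025,.04],[.044,.025,.024]): print((proj(c,G+pose(217.3)@np.array([q[0],q[1],-q[2]]),True)-[100,90])*2.3)
```

```text
[ 0.00102758 -0.00033463 -0.03610353]
[465.36108219 136.75055381]
[475.08192307 139.36312285]
[464.5686689  185.61494774]
```

Emit:
jog_arm([
  [0,0,0,0,0,-1,24],
  [0,0,0,0,0,-1,24],
  [0,0,0,0,0,-1,24],
  [0,0,0,0,0,-1,24],
  [0,-5,0,0,0,0,24],
  [0,-5,0,0,0,0,24],
  [0,-5,0,0,0,1,24],
  [0,-5,0,0,0,1,5],
  [0,-5,0,0,0,1,5],
  [0,-5,0,0,0,1,5],
  [0,-5,0,0,0,1,5],
  [0,-5,0,0,0,1,5],
])

```text
clock: 14.75
ee_pos: [0.4863, 0.0362, 0.0481]
ee_rot: [[-0.796, -0.606, -0.0], [-0.606, 0.796, -0.0], [0.0, 0.0, -1.0]]
contact_force: [1.0, 1.8, -0.9]
gripper_width: 0.0129
finger_force: 25.0
```

Run:
```python
from h import *
s=robot.observe();print(s['ee_pos'],s['finger_force'])
R=pose(180-37.2,0)
for z in (.15,.045,.0275): print(delta(s['ee_rot'],s['ee_pos'],R,[.5755,-.1494,z]))
```

```text
[0.48625039 0.03618138 0.04806475] 25.000318586826324
[  -0.    -0.    74.5   41.4 -201.7 -101.9]
[  -0.    -0.    74.5   41.4 -201.7    3.1]
[  -0.    -0.    74.5   41.4 -201.7   20.6]
```

View pics/w7.png

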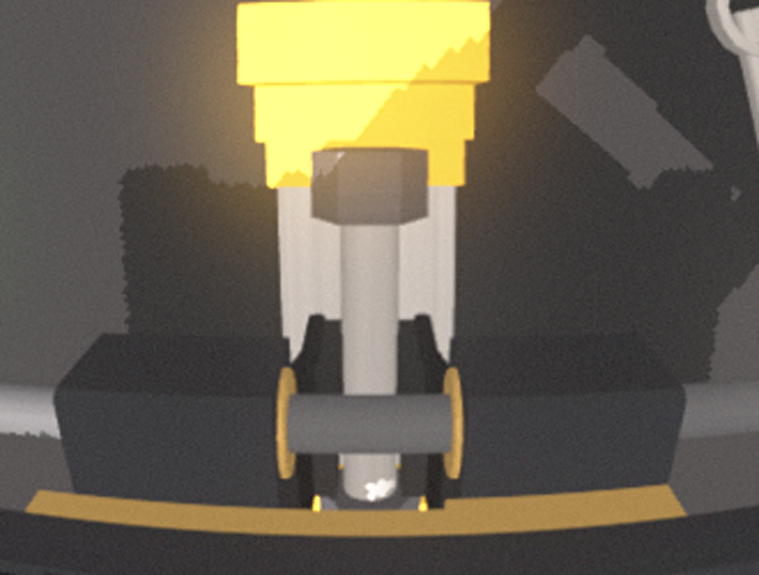

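Emit:
jog_arm([
  [0,0,0,0,0,-30,5],
  [0,0,0,0,0,-65,5],
  [0,0,74.5,10,-40,-101.9,5],
  [0,0,74.5,41.4,-201.7,-101.9,5],
  [0,0,74.5,41.4,-201.7,-101.9,5],
  [0,0,74.5,41.4,-201.7,-101.9,5],
  [0,0,74.5,41.4,-201.7,-101.9,5],
  [0,0,74.5,41.4,-201.7,-101.9,5],
  [0,0,74.5,41.4,-201.7,-101.9,5],
  [0,0,74.5,41.4,-201.7,-101.9,5],
  [0,0,74.5,41.4,-201.7,-101.9,5],
  [0,0,74.5,41.4,-201.7,-101.9,5],
  [0,0,74.5,41.4,-201.7,-101.9,5],
  [0,0,74.5,41.4,-201.7,-101.9,5],
  [0,0,74.5,41.4,-201.7,-65,5],
  [0,0,74.5,41.4,-201.7,-30,5],
  [0,0,74.5,41.4,-201.7,-5,5],
  [0,0,74.5,41.4,-201.7,3,5],
  [0,0,74.5,41.4,-201.7,3,5],
  [0,0,74.5,41.4,-201.7,3,5],
])

```text
clock: 16.42
ee_pos: [0.5752, -0.1496, 0.0452]
ee_rot: [[-0.797, 0.604, -0.001], [0.604, 0.797, 0.0], [0.001, -0.0, -1.0]]
contact_force: [0.5, -0.6, -2.1]
gripper_width: 0.0132
finger_force: 25.0
```

Emit:
jog_arm([
  [0,0,0,0,0,9,5],
  [0,0,0,0,0,14,5],
  [0,0,0,0,0,17,5],
  [0,0,0,0,0,18.5,5],
  [0,0,0,0,0,18.5,5],
  [0,0,0,0,0,18.5,5],
  [0,0,0,0,0,18.5,34],
  [0,0,0,0,0,18.5,34],
  [0,0,0,0,0,18.5,34],
  [0,0,0,0,0,18.5,34],
  [0,0,0,0,0,-15,34],
  [0,0,0,0,0,-55,40],
  [0,0,0,0,0,-95,40],
  [0,0,0,0,0,-105,40],
  [0,0,0,0,0,-105,40],
  [0,0,0,0,0,-105,40],
])

```text
clock: 17.75
ee_pos: [0.5749, -0.1495, 0.1501]
ee_rot: [[-0.796, 0.605, -0.0], [0.605, 0.796, -0.0], [0.0, -0.0, -1.0]]
contact_force: [0.2, 0.2, -0.8]
gripper_width: 0.0399
finger_force: 0.0
```

Run:
```python
from h import *
s=robot.observe()
R=pose(200.4,-25); p=np.array([.6105,.2308,.067])-R[:,2]*.1
print(p,delta(s['ee_rot'],s['ee_pos'],R,p),delta(s['ee_rot'],s['ee_pos'],R,p+[0,0,.03]))
c=eyes.get_calibration('top')
im=cv2.imread('/tmp/top.png')
# amber bottle position
print(at(c,(378/1.5625,212/1.5625),0.0))
```

```text
[0.57088875 0.21606871 0.15763078] [-12.6 -22.9 -56.7 224.4 288.6  -7.5] [-12.6 -22.9 -56.7 224.4 288.6 -37.5]
[0.72245665 0.07257335 0.        ]
```

Emit:
jog_arm([
  [-12.6,-22.9,-56.7,144,120,-37.5,40],
  [-12.6,-22.9,-56.7,144,120,-37.5,40],
  [-12.6,-22.9,-56.7,144,120,-37.5,40],
  [-12.6,-22.9,-56.7,144,120,-37.5,40],
  [-12.6,-22.9,-56.7,144,120,-37.5,40],
  [-12.6,-22.9,-56.7,224.4,288.6,-37.5,40],
  [-12.6,-22.9,-56.7,224.4,288.6,-37.5,40],
  [-12.6,-22.9,-56.7,224.4,288.6,-37.5,40],
  [-12.6,-22.9,-56.7,224.4,288.6,-37.5,40],
  [-12.6,-22.9,-56.7,224.4,288.6,-37.5,40],
  [-12.6,-22.9,-56.7,224.4,288.6,-20,40],
  [-12.6,-22.9,-56.7,224.4,288.6,-7.5,40],
  [-12.6,-22.9,-56.7,224.4,288.6,-7.5,40],
  [-12.6,-22.9,-56.7,224.4,288.6,-7.5,40],
  [-12.6,-22.9,-56.7,224.4,288.6,-7.5,40],
  [-12.6,-22.9,-56.7,224.4,288.6,-7.5,40],
])

```text
clock: 19.08
ee_pos: [0.5711, 0.2156, 0.1576]
ee_rot: [[-0.849, -0.348, 0.396], [-0.315, 0.937, 0.148], [-0.423, 0.0, -0.906]]
contact_force: [0.9, 0.1, -0.2]
gripper_width: 0.0399
finger_force: 0.0
```

Run:
```python
from h import *
s=robot.observe();print(s['joint_positions'].round(3),abs(s['joint_velocities']).max())
R=pose(200.4,-25);cc=np.array([.6105,.2308,.067])
print(s['ee_rot'].T@(cc-s['ee_pos']),Ro.from_matrix(s['ee_rot'].T@R).as_rotvec(degrees=True))
c=eyes.get_calibration('wrist');im=eyes.read_camera('wrist');g=cv2.cvtColor(im,cv2.COLOR_BGR2GRAY)
A=pose(200.4,-30)
for k in (.049,.065):
  for y in (-.01386,.01386): print(k,y,proj(c,cc+A@[k,y,0],True).round(1))
f=proj(c,cc+A@[.057,0,0],True).astype(int);print(f)
print('row',g[f[1],f[0]-32:f[0]+33].tolist());print('col',g[f[1]-25:f[1]+26,f[0]+11].tolist())
```

```text
[ 0.134  0.532  1.87   0.297  0.325 -2.055] 0.014160915274921235
[6.12989872e-05 5.27060732e-04 9.99144791e-02] [ 0.01196335  0.01832336 -0.02553648]
0.049 -0.01386 [243.3 145.9]
0.049 0.01386 [276.8 145.9]
0.065 -0.01386 [243.2 126.6]
0.065 0.01386 [276.9 126.6]
[260 136]
row [238, 238, 237, 237, 238, 237, 238, 238, 238, 238, 215, 172, 161, 159, 87, 69, 68, 71, 69, 71, 66, 78, 104, 105, 111, 107, 108, 106, 109, 108, 110, 109, 104, 107, 111, 106, 106, 108, 112, 99, 84, 79, 84, 82, 82, 78, 83, 143, 216, 235, 220, 225, 238, 239, 238, 239, 239, 239, 237, 237, 239, 239, 233, 142, 61]
col [109, 143, 153, 160, 157, 154, 154, 152, 162, 212, 237, 236, 238, 237, 240, 240, 129, 75, 77, 79, 81, 81, 80, 80, 81, 82, 83, 82, 80, 79, 83, 84, 85, 80, 83, 136, 228, 242, 240, 240, 240, 240, 240, 239, 240, 241, 241, 239, 239, 240, 241]
```

Emit:
jog_arm([
  [0,0,0,0,-0.8,40,40],
  [0,0,0,0,-0.8,70,40],
  [0,0,0,0,-0.8,82,40],
  [0,0,0,0,-0.8,86.5,40],
  [0,0,0,0,-0.8,86.5,40],
  [0,0,0,0,-0.8,86.5,40],
  [0,0,0,0,-0.8,86.5,5],
  [0,0,0,0,-0.8,86.5,5],
  [0,0,0,0,-0.8,86.5,5],
  [0,0,0,0,-0.8,86.5,5],
  [0,0,0,0,-0.8,86.5,5],
  [0,0,0,0,-0.8,86.5,5],
  [0,0,0,0,-0.8,86.5,5],
])

```text
clock: 20.22
ee_pos: [0.6057, 0.228, 0.0798]
ee_rot: [[-0.849, -0.349, 0.397], [-0.316, 0.937, 0.148], [-0.424, 0.0, -0.906]]
contact_force: [-2.6, -0.9, 5.0]
gripper_width: 0.0132
finger_force: 25.0
```

Run:
```python
from h import *
s=robot.observe();print(s['joint_positions'].round(3),s['finger_force'])
cc=np.array([.6105,.2308,.067]); t=s['ee_rot'].T@(cc-s['ee_pos']);t[1]=0; print("col in tool",t)
R=pose(217.3,5); G=np.array([.4841,.0357,0])
print(delta(s['ee_rot'],s['ee_pos'],R,G+[0,0,.052+.09]-R@t))
```

```text
[ 0.149  0.705  1.818  0.438  0.208 -2.189] 24.9993959069252
col in tool [0.00043104 0.         0.01391904]
[  -3.    29.9  -16.8  130.3 -137.3 -144.9]
```

Emit:
jog_arm([
  [0,0,0,0,0,-25,5],
  [0,0,0,0,0,-60,5],
  [0,6,0,0,0,-95,5],
  [0,13,0,10,-10,-130,5],
  [-3,29.9,-16.8,130.3,-137.3,-155,5],
  [-3,29.9,-16.8,130.3,-137.3,-144.9,5],
  [-3,29.9,-16.8,130.3,-137.3,-144.9,5],
  [-3,29.9,-16.8,130.3,-137.3,-144.9,5],
  [-3,29.9,-16.8,130.3,-137.3,-144.9,5],
  [-3,29.9,-16.8,130.3,-137.3,-144.9,5],
  [-3,29.9,-16.8,130.3,-137.3,-144.9,5],
  [-3,29.9,-16.8,130.3,-137.3,-144.9,5],
  [-3,29.9,-16.8,130.3,-137.3,-144.9,5],
  [-3,29.9,-16.8,130.3,-137.3,-144.9,5],
])

```text
clock: 21.38
ee_pos: [0.4857, 0.0377, 0.1555]
ee_rot: [[-0.792, -0.607, -0.07], [-0.605, 0.795, -0.053], [0.088, 0.001, -0.996]]
contact_force: [-0.2, -0.6, -2.1]
gripper_width: 0.0134
finger_force: 25.0
```

Run:
```python
from h import *
s=robot.observe();print(abs(s['joint_velocities']).max(),s['finger_force'])
t=np.array([.0004,0,.0139])
R=pose(217.3,5); G=np.array([.4841,.0357,.052])
for h in (.03,-.001): print(delta(s['ee_rot'],s['ee_pos'],R,G+[0,0,h]-R@t))
```

```text
0.0022784129135267643 24.999298453330994
[ 0.  -0.   0.1 -4.3 -0.7 59.6]
[ 0.  -0.   0.1 -7.  -0.7 90.4]
```

Emit:
jog_arm([
  [0,0,0,-1,-0.7,10,5],
  [0,0,0,-3,-0.7,40,5],
  [0,0,0,-5,-0.7,65,5],
  [0,0,0,-6.3,-0.7,80,5],
  [0,0,0,-6.7,-0.7,86,5],
  [0,0,0,-6.9,-0.7,89,5],
  [0,0,0,-7,-0.7,90.5,5],
  [0,0,0,-7,-0.7,90.5,5],
  [0,0,0,-7,-0.7,90.5,5],
  [0,0,0,-7,-0.7,90.5,5],
])

```text
clock: 22.22
ee_pos: [0.4835, 0.0364, 0.0661]
ee_rot: [[-0.792, -0.606, -0.074], [-0.604, 0.795, -0.052], [0.09, 0.003, -0.996]]
contact_force: [-3.0, 1.8, 10.2]
gripper_width: 0.0131
finger_force: 25.0
```

Emit:
jog_arm([
  [0,0,0,0,0,-1,24],
  [0,0,0,0,0,-1,24],
  [0,0,0,0,0,-1,24],
  [0,0,0,0,0,-1,24],
  [0,-5,0,0,0,0,24],
  [0,-5,0,0,0,0,24],
  [0,-5,0,0,0,1,24],
  [0,-5,0,0,0,1,5],
  [0,-5,0,0,0,1,5],
  [0,-5,0,0,0,1,5],
  [0,-5,0,0,0,1,5],
  [0,-5,0,0,0,1,5],
])

```text
clock: 23.22
ee_pos: [0.4851, 0.0358, 0.0635]
ee_rot: [[-0.795, -0.606, -0.002], [-0.606, 0.795, -0.0], [0.001, 0.001, -1.0]]
contact_force: [-0.3, 0.9, -0.3]
gripper_width: 0.0131
finger_force: 25.0
```

Run:
```python
from h import *
s=robot.observe();print(s['ee_pos'],s['finger_force'])
R=pose(180-20.6,0)
for z in (.15,.045): print(delta(s['ee_rot'],s['ee_pos'],R,[.4362,-.3977,z]))
```

```text
[0.48511841 0.03581243 0.06348768] 25.00020682811737
[ 0.000e+00 -1.000e-01  5.790e+01  3.018e+02 -3.150e+02 -8.640e+01]
[ 0.000e+00 -1.000e-01  5.790e+01  3.017e+02 -3.152e+02  1.860e+01]
```

Emit:
jog_arm([
  [0,0,0,0,0,-30,5],
  [0,0,0,0,0,-65,5],
  [0,0,57.9,30,-30,-86.4,5],
  [0,0,57.9,301.8,-315,-86.4,5],
  [0,0,57.9,301.8,-315,-86.4,5],
  [0,0,57.9,301.8,-315,-86.4,5],
  [0,0,57.9,301.8,-315,-86.4,5],
  [0,0,57.9,301.8,-315,-86.4,5],
  [0,0,57.9,301.8,-315,-86.4,5],
  [0,0,57.9,301.8,-315,-86.4,5],
  [0,0,57.9,301.8,-315,-86.4,5],
  [0,0,57.9,301.8,-315,-86.4,5],
  [0,0,57.9,301.8,-315,-86.4,5],
  [0,0,57.9,301.8,-315,-86.4,5],
  [0,0,57.9,301.8,-315,-50,5],
  [0,0,57.9,301.8,-315,-15,5],
  [0,0,57.9,301.8,-315,10,5],
  [0,0,57.9,301.8,-315,18.6,5],
  [0,0,57.9,301.8,-315,18.6,5],
  [0,0,57.9,301.8,-315,18.6,5],
])

```text
clock: 24.88
ee_pos: [0.4358, -0.3975, 0.0451]
ee_rot: [[-0.936, 0.351, -0.002], [0.351, 0.936, 0.0], [0.002, -0.0, -1.0]]
contact_force: [-0.7, -0.4, -2.0]
gripper_width: 0.0131
finger_force: 25.0
```

Emit:
jog_arm([
  [0,0,0,0,0,9,5],
  [0,0,0,0,0,14,5],
  [0,0,0,0,0,17,5],
  [0,0,0,0,0,18.5,5],
  [0,0,0,0,0,18.5,5],
  [0,0,0,0,0,18.5,5],
  [0,0,0,0,0,18.5,34],
  [0,0,0,0,0,18.5,34],
  [0,0,0,0,0,18.5,34],
  [0,0,0,0,0,18.5,34],
  [0,0,0,0,0,-15,34],
  [0,0,0,0,0,-55,40],
  [0,0,0,0,0,-95,40],
  [0,0,0,0,0,-125,40],
  [0,0,0,50,0,-135,40],
  [0,0,0,90,0,-135,40],
  [0,0,0,130,0,-135,40],
  [0,0,0,150,0,-135,40],
  [0,0,0,150,0,-135,40],
  [0,0,0,150,0,-135,40],
])

```text
clock: 26.55
ee_pos: [0.2946, -0.3448, 0.1808]
ee_rot: [[-0.935, 0.354, -0.002], [0.354, 0.935, -0.0], [0.001, -0.001, -1.0]]
contact_force: [0.9, -0.0, -0.3]
gripper_width: 0.0399
finger_force: 0.0
```

Run:
```python
from h import *
im=eyes.read_camera('top');s=robot.observe();print(s['ee_pos'],s['clock'])
cv2.imwrite('pics/end.png',cv2.resize(im[120:290,222:444],None,fx=3.5,fy=3.5,interpolation=cv2.INTER_CUBIC))
```

```text
[ 0.29574001 -0.34605857  0.18084281] 26.6
```

View pics/end.png

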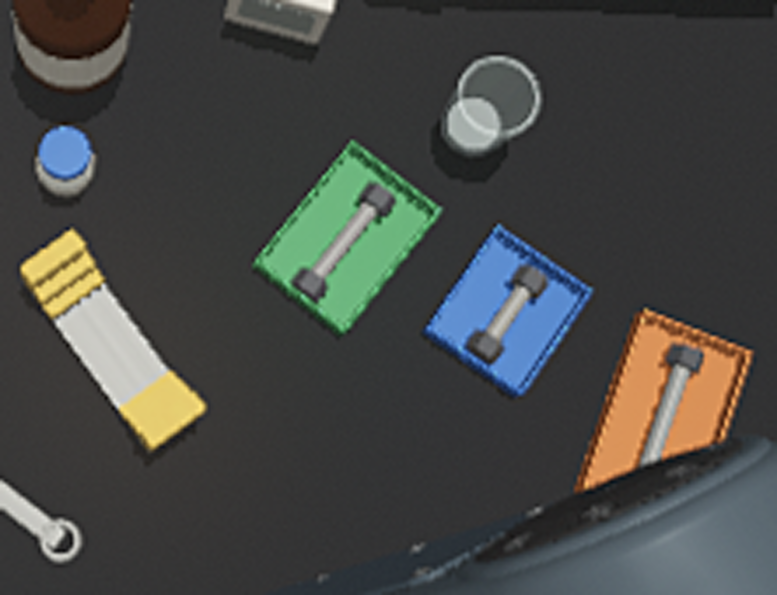

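All three columns lie centred in their trays: short in blue (510,312), medium in green (345,240), and long in orange, upper end at (685,357) with the lower part hidden by the arm. The bystanders in view have not moved.

```bash
python3 -c "
from rig import robot
print(robot.sign_off())"
```

```text
the job is handed in; nothing more can be done
None
```

All three columns were checked in the gauge, shortest first, and laid in their own trays. The job was handed in at about 26.6 s, with no verdict returned; the last picture showed short and medium centred, but the arm hid part of the long column.

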